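# Pack the wood block and the parts cup into the shallow tray

## Robot

A 7-joint arm with a two-finger parallel gripper is mounted at the origin on the work surface; the furniture and walls round the work are solid. World frame = base frame: x ahead of the robot, y to its left, z up, the work surface at z = 0. Lengths are in m, angles in rad, forces in N, time in s.
With the tool pointing down it reaches from about 0.4 to 0.9 m from the base axis. Payload 5.6 kg.
Tool frame: the origin (TCP) lies midway between the tips of the shut fingers; the grasp point (between the pads) lies 19 mm behind it; y points along the fingers, z is the direction in which the jaws open and shut, and the axes are right-handed (so a half turn about y gives the same grasp; the last joint's range is limited). The gripper opens to 92 mm and grips with 3 to 60 N. Pads are 20 mm wide; open, the fingers measure 128 mm over their backs; the gripper's body (75 mm by 189 mm) begins 69 mm behind the grasp point.
Start: joints at [-1.392, 0.468, -0.012, 1.603, 0.006, 1.071, -0.056], TCP at [0.143, 0.634, 0.215] pointing down, gripper open.
Joint ranges: [-2.53, 2.53], [-0.31, 2.02], [-1.57, 1.55], [0.28, 2.44], [-1.29, 4.43], [0.15, 1.84], [-2.92, 2.92]. Speed limits (rad/s): [2.57, 2.57, 3.14, 3.14, 3.14, 3.14, 3.14].

## Interface

Orientations are given as a 3x3 rotation matrix whose columns are the frame's x, y, z axes.
In Python, from station import env, effector, solver, viewer, workorder, search_frame, tip_of gives the robot as it stands. Calls block until the motion is done:
- env.reach(position, orientation): joint-space move of the TCP to a pose.
- env.movel(position, frame=None, rate=0.15): straight line of the TCP; frame=None keeps the orientation; rate is the mean speed in m/s.
- env.goto_joints(angles): joint-space move.
- effector.release() and effector.grasp(squeeze=None): open the fingers fully, or close them until they stop; squeeze is the grip in N (None keeps the last).
- env.pause(seconds).
- solver.inverse_kinematics(position, orientation): joint angles nearest the present ones, or None.
- env.sense(): the state.
- viewer.read_camera(name): name is "scene" or "top" or "wrist"; returns (picture, depth): 384x512x3 uint8, red, green, blue; 384x512 float32, m along the optical axis (not along the pixel's ray), 0 where there is no reading.
- viewer.camera_info(name): a dict with "intrinsics" (3x3 intrinsics, pixels), "dist_coeffs" ([k1, k2, p1, p2, k3] as OpenCV has them; the pictures are not rectified), "eye" and "rotation" of the camera in the world; the wrist camera has in their place "T_tool_cam" (4x4, takes a point from camera to tool coordinates, whose origin is the TCP and whose axes are the tool frame's). Camera axes: x right, y up, looking along -z (the intrinsics and any distortion apply to the point x, -y, -z); pixel columns grow to the right and rows downward; lengths in m; the calibration is good to about 2 mm. A picture is of the moment at which its call begins: read the wrist's pose just before it. camera_info takes no time and is no camera call.
A pose or a line that the arm cannot do raises env.PlanningError and nothing moves.
- workorder.finish_job(): hands the job in, once; it reports no verdict.
Trained networks look in the newest picture that a camera, given by its name, has taken for a name from the list of things; names that differ only in an ending like _2 or _b are one class to them, and where a whole thing is asked for, a point or a joint stands for the part that bears it (a point fixed in the world has none). Each returns a list of dicts, best first, with "score" (0 to 1); they miss things now and then, are a little off and sometimes report something else, mostly with a low value. They report only what shows in the picture. A call takes as long as a camera call. They do not tell look-alikes from the thing itself.
- search_frame(camera, name): "at" ([x, y, z] in m, in world coordinates, good to about 4 mm: the middle of the surface that is visible of it).
- tip_of(camera, name): "at" ([x, y, z] in m, in world coordinates, good to about 4 mm: a listed point, or the origin of a listed thing).
The state is a dict: "t": time; "joint_positions": joint angles; "joint_velocities": joint speeds; "tau": joint torques, N m; "ee_pos": TCP position; "tcp_rot": TCP orientation; "wrist_force": force on the tool from outside, world axes, zero at the start; "moment": the same for the moment, N m; "gripper_width": finger opening in m.
Only numpy, scipy, OpenCV 4.12 (cv2) and the standard library are available. Lean on these libraries where they do the work, as an engineer would, in place of code of your own. Each camera call takes 0.05 s, during which the arm holds its last target.

## Task

Pack the shallow wooden tray: first lay the wood block in it lengthwise, close along one of the tray's two long sides, then stand the open plastic cup upright in the strip that is left beside the block. Both must end up flat on the tray's floor, inside its rim, let go and at rest.

Things in the scene. Friction and masses are not known exactly. Their poses are not given: they have to be found in the camera images.
- tray: Shallow open plywood tray with metal corner angles, fixed to the bench. Outside 166 mm (its x) by 186 mm (its y), inside 156 x 176 mm, walls 5 mm. Origin at the centre of its underside, z up; floor 4 mm and rim 18 mm above it. Block and cup go side by side across tray x, 30 mm to spare in all. No finger fits between block and wall below the rim.
- wood_block: Plain pine block, brown, 60 mm (its x) by 150 mm (its y) by 45 mm high, about 0.2 kg, lying flat on the bench. Origin at the centre of its underside, z up, y along its length. Grip it across the 60 mm near its top, so that the fingertips clear the tray's rim.
- cup: Yellow plastic cup (a round cap used as a parts cup), open at the top, 66 mm across at the rim, 46 mm high, thin wall, very light, standing upright and empty. Origin at the centre of its underside, z up. Grip it from outside across its diameter, in any direction.
Mind the look-alikes: they are no part of the job. There is more than one size of the cup; the one meant has the size given above.

How it is judged:
By the outcome, as a careful person would: the job done as asked, in the order asked, and still so for the second after the job is handed in, with the robot touching nothing.
It also fails if it takes over 51 s, if anything falls off the work surface, if the arm or the gripper's body presses on something with over 40 N, if the wrist force passes 120 N, or if a joint passes its speed limit or range.

## Working session

There is one attempt and no reset: what is moved stays moved. The work goes in short steps, each a Python script; the robot and the scene stay as the last script left them, time stands still between calls to the robot, and variables do not carry over. Pictures are saved under pics/ and viewed, and the job is handed in when it is done.

```bash
ls; mkdir -p pics
python3 - <<'E'
from station import env, effector, solver, viewer, workorder, search_frame, tip_of
import cv2,numpy as np
s=env.sense();print(s['t'],s['ee_pos'],s['tcp_rot'],s['gripper_width'])
for n in ['scene','top','wrist']:
    p,d=viewer.read_camera(n); cv2.imwrite(f'pics/a_{n}.png',cv2.cvtColor(p,cv2.COLOR_RGB2BGR)); np.save(f'a_{n}.npy',d)
    i=viewer.camera_info(n); print(n,i)
for c in ['top','scene']:
  for n in ['tray','wood_block','cup']:
    print(c,n,[(np.round(r['at'],4),round(r['score'],2)) for r in search_frame(c,n)], [(np.round(r['at'],4),round(r['score'],2)) for r in tip_of(c,n)])
print(env.sense()['t'])
E
```

```text
pics
0.0 [0.14295296 0.6334744  0.21363989] [[ 9.75486368e-01 -2.44009710e-04  2.20059731e-01]
 [-2.20059817e-01 -1.75056479e-03  9.75484809e-01]
 [ 1.47201053e-04 -9.99998438e-01 -1.76134883e-03]] 0.09197739551643798
scene {'intrinsics': array([[404.58485493,   0.        , 260.29047536],
       [  0.        , 404.58485493, 186.74223688],
       [  0.        ,   0.        ,   1.        ]]), 'dist_coeffs': array([0.01467964, 0.        , 0.        , 0.        , 0.        ]), 'eye': array([1.13683957, 0.20468937, 1.04635264]), 'rotation': array([[-0.36496325, -0.80140778,  0.47386433],
       [ 0.93090313, -0.30598366,  0.19948272],
       [-0.01487226,  0.51392565,  0.8577058 ]])}
top {'intrinsics': array([[415.08430392,   0.        , 264.23744628],
       [  0.        , 415.08430392, 192.77205001],
       [  0.        ,   0.        ,   1.        ]]), 'dist_coeffs': array([0.001577, 0.      , 0.      , 0.      , 0.      ]), 'eye': array([0.36451429, 0.00182865, 1.27572089]), 'rotation': array([[-3.52830185e-03,  9.84301634e-01, -1.76459188e-01],
       [-9.99993555e-01, -3.35566585e-03
[... 827 characters left out ...]
28, 0.0111, 0.0469]), 0.98)] [(array([ 0.4652,  0.0128, -0.0011]), 0.66)]
top cup [(array([ 0.7146, -0.331 ,  0.0153]), 0.77), (array([0.6808, 0.0657, 0.0254]), 0.56)] [(array([0.665 , 0.0689, 0.001 ]), 0.67), (array([ 0.7063, -0.3217,  0.0034]), 0.6)]
scene tray [(array([0.4971, 0.2884, 0.0045]), 0.96)] [(array([ 4.924e-01,  2.858e-01, -3.000e-04]), 0.69)]
scene wood_block [(array([0.4749, 0.0173, 0.044 ]), 0.84)] [(array([ 4.681e-01,  1.160e-02, -3.000e-04]), 0.82)]
scene cup [(array([ 0.7028, -0.3374,  0.0277]), 0.67), (array([0.6525, 0.0685, 0.0298]), 0.55), (array([0.4939, 0.2876, 0.002 ]), 0.47)] [(array([ 0.7047, -0.3245,  0.0029]), 0.66), (array([0.665 , 0.0739, 0.0046]), 0.64)]
0.75
```

View pics/a_top.png

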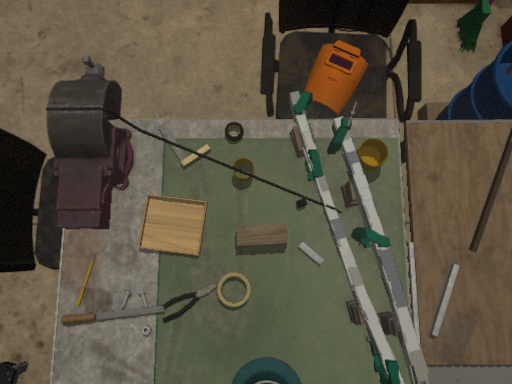

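View pics/a_scene.png

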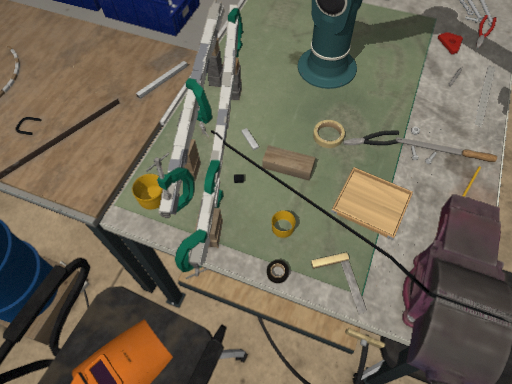

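View pics/a_wrist.png

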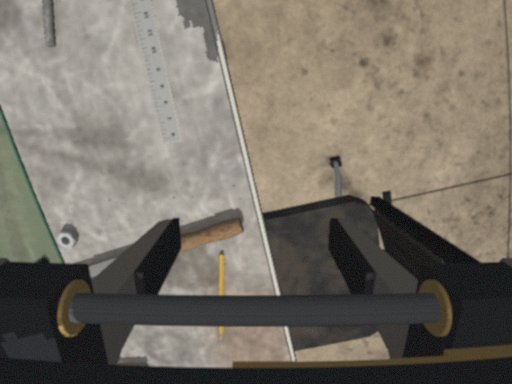

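```bash
cat > h.py <<'E'
import numpy as np, cv2
from station import env, effector, solver, viewer, workorder, search_frame, tip_of
def cloud(name,depth,pose=None):
    i=viewer.camera_info(name);K=i['intrinsics'];D=i['dist_coeffs']
    h,w=depth.shape
    u,v=np.meshgrid(np.arange(w),np.arange(h))
    p=cv2.undistortPoints(np.stack([u,v],-1).reshape(-1,1,2).astype(float),K,D).reshape(h,w,2)
    c=np.stack([p[...,0]*depth,-p[...,1]*depth,-depth],-1)
    if name=='wrist':
        T=i['T_tool_cam'];c=c@T[:3,:3].T+T[:3,3]
        return c@pose[1].T+pose[0]
    return c@np.asarray(i['rotation']).T+i['eye']
def proj(name,P,pose=None):
    i=viewer.camera_info(name);P=np.atleast_2d(P)
    if name=='wrist':
        T=i['T_tool_cam'];P=(P-pose[0])@pose[1];c=(P-T[:3,3])@T[:3,:3]
    else: c=(P-i['eye'])@i['rotation']
    c=c*[1,-1,-1]
    return cv2.projectPoints(c,np.zeros(3),np.zeros(3),i['intrinsics'],i['dist_coeffs'])[0].reshape(-1,2)
E
python3 - <<'E'
from h import *
print('TCP px',proj('top',[0.143,.634,.215]),proj('scene',[0.143,.634,.215]))
big=[]
for n in ['top','scene']:
    d=np.load(f'a_{n}.npy');C=cloud(n,d);np.save(f'c_{n}.npy',C)
    p=cv2.imread(f'pics/a_{n}.png')
    for nm,c in [('cupS',(.67,.07)),('cupL',(.71,-.32))]:
        m=(np.hypot(C[...,0]-c[0],C[...,1]-c[1])<.07)&(d>0)&(C[...,2]<.2)
        z=C[m][:,2]; print(n,nm,m.sum(),np.percentile(z,[1,50,90,95,98,99,100]).round(4))
    # cable points
C=np.load('c_top.npy')
for (u,v) in [(120,118),(150,133),(180,148),(210,161),(240,173),(255,180),(285,192),(320,205),(338,211),(300,203),(312,253),(243,168),(232,131)]:
    w=C[v-3:v+4,u-3:u+4].reshape(-1,3);k=w[:,2].argmax();print((u,v),w[k].round(3))
E
```

```text
TCP px [[  2.72758829 361.29585391]] [[547.94379699  98.42727903]]
top cupS 1502 [-0.0041  0.0021  0.0445  0.1665  0.1708  0.1724  0.1773]
top cupL 1066 [-0.0034  0.005   0.0594  0.0619  0.064   0.0654  0.1567]
scene cupS 2320 [-0.639   0.002   0.0405  0.1629  0.1688  0.1717  0.1759]
scene cupL 1702 [-0.856   0.0025  0.0529  0.06    0.0622  0.0636  0.0656]
(120, 118) [0.763 0.39  0.207]
(150, 133) [0.726 0.312 0.198]
(180, 148) [0.689 0.226 0.189]
(210, 161) [0.658 0.14  0.179]
(240, 173) [0.626 0.069 0.17 ]
(255, 180) [0.606 0.017 0.161]
(285, 192) [ 0.576 -0.054  0.155]
(320, 205) [ 0.541 -0.153  0.145]
(338, 211) [ 0.515 -0.195  0.153]
(300, 203) [ 0.557 -0.102  0.026]
(312, 253) [0.365 0.002 1.276]
(243, 168) [0.624 0.064 0.169]
(232, 131) [0.778 0.11  0.022]
```

```bash
cat >> h.py <<'E'
def rect(P):
    (c,s,a)=cv2.minAreaRect((P[:,:2]*1000).astype(np.float32)); return np.round(c,1),np.round(s,1),round(a,1)
def circ(P):
    P=P[:,:2]*1000;A=np.c_[2*P,np.ones(len(P))];s=np.linalg.lstsq(A,(P**2).sum(1),rcond=None)[0]
    return s[:2].round(1),np.sqrt(s[2]+s[0]**2+s[1]**2).round(1)
E
python3 - <<'E'
from h import *
for n in ['top','scene']:
    C=np.load(f'c_{n}.npy');F=C[np.isfinite(C).all(-1)]
    near=lambda c,r:F[np.hypot(F[:,0]-c[0],F[:,1]-c[1])<r]
    B=near((.466,.012),.11);T=B[(B[:,2]>.038)&(B[:,2]<.055)];print(n,'block',len(T),rect(T),np.median(T[:,2]))
    B=near((.494,.285),.14);T=B[(B[:,2]>.014)&(B[:,2]<.026)];print('tray rim',len(T),rect(T));T=B[(B[:,2]>-.001)&(B[:,2]<.01)];print('floor med',np.median(near((.494,.285),.05)[:,2]), 'bench',np.median(near((.494,.16),.02)[:,2]))
    for c in [(.67,.07),(.71,-.32)]:
        B=near(c,.06);zt=np.percentile(B[(B[:,2]<.1),2],98);T=B[(B[:,2]>zt-.006)&(B[:,2]<zt+.004)];print('cup',zt,len(T),circ(T),rect(T), T[:,:2].min(0),T[:,:2].max(0))
    H=F[(F[:,2]>.12)&(F[:,2]<.23)&(F[:,0]>.4)&(F[:,0]<.8)&(F[:,1]>-.25)&(F[:,1]<.45)]
    H=H[abs((H[:,0]-.626)*.92-(H[:,1]-.069)*.39)<.03]
    A=np.c_[H[:,1],np.ones(len(H))];print('hose',len(H),np.linalg.lstsq(A,H[:,[0,2]],rcond=None)[0],H[:,1].min(),H[:,1].max())
p=cv2.imread('pics/a_top.png');cv2.imwrite('pics/b_top.png',cv2.resize(p[110:300,130:360],None,fx=3,fy=3,interpolation=cv2.INTER_CUBIC))
E
```

```text
top block 1030 (array([461.5,   8.8]), array([ 60.4, 150.1]), 2.9) 0.04411491677281276
tray rim 346 (array([495.6, 279.1]), array([186.9, 166.7]), 82.6)
floor med 0.0030083311078266117 bench 0.0007295798847049006
cup 0.04464405793166617 61 (array([662.9,  64.3]), np.float64(31.4)) (array([662.3,  64.7]), array([63.3, 61. ]), 0.2) [0.63061753 0.03416135] [0.69388992 0.09524672]
cup 0.06378434361562929 131 (array([ 707. , -330.1]), np.float64(42.9)) (array([ 707. , -330.3]), array([87.6, 89. ]), 80.3) [ 0.66322234 -0.37586182] [ 0.75135143 -0.28628819]
hose 1315 [[0.41154209 0.07533302]
 [0.59526633 0.16046704]] -0.24978580055226923 0.44977052471828893
scene block 865 (array([460.6,  14.8]), array([ 64.7, 149.7]), 3.2) 0.04473750714142133
tray rim 426 (array([494.6, 284.7]), array([185.5, 169.2]), 82.8)
floor med 0.0036775886125987034 bench 0.0019953453763538187
cup 0.044870635170203566 100 (array([662. ,  70.1]), np.float64(31.3)) (array([662.3,  70.2]), array([64.6, 64. ]), 44.6) [0.62920066 0.03730461] [0.69459615 0.10201239]
cup 0.06257691214208168 134 (array([ 706.4, -324. ]), np.float64(42.9)) (array([ 709.5, -327. ]), array([89.8, 80.5]), 43.7) [ 0.66107213 -0.37007881] [ 0.75103571 -0.28021866]
hose 1557 [[0.41957973 0.07405875]
 [0.59311634 0.16150847]] -0.24982035964100788 0.4499944303298942
```

View pics/b_top.png

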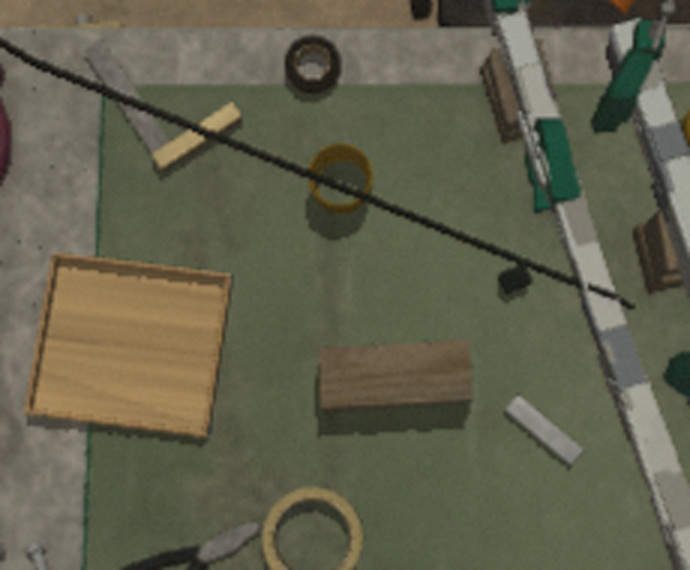

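```bash
cat >> h.py <<'E'
def R(az,tilt=0):
    """jaw z at azimuth az; tilt leans tool body toward -x_tool"""
    z=np.array([np.cos(az),np.sin(az),0]);d=np.array([0,0,-1.]);x0=np.cross(d,z)
    y=np.cos(tilt)*d+np.sin(tilt)*x0
    return np.c_[np.cross(y,z),y,z]
def snap(name,f):
    s=env.sense();p,d=viewer.read_camera(name);cv2.imwrite(f'pics/{f}.png',cv2.cvtColor(p,cv2.COLOR_RGB2BGR))
    C=cloud(name,d,(np.array(s['ee_pos']),np.array(s['tcp_rot'])));C[d<=0]=np.nan;np.save(f+'.npy',C);return C
def st(): 
    s=env.sense();print('t',round(s['t'],2),'tcp',np.round(s['ee_pos'],4),'q',np.round(s['joint_positions'],3),'F',np.round(s['wrist_force'],1),'w',round(s['gripper_width'],4));return s
E
python3 - <<'E'
from h import *
s=env.sense();q=solver.inverse_kinematics(np.array([.105,.458,.28]),np.array(s['tcp_rot']));print(q)
q=np.array(q);env.goto_joints(q);st()
q[0]=-.026;q[6]=.03;env.goto_joints(q);st()
q2=solver.inverse_kinematics(np.array([.461,.012,.2]),R(np.radians(2.9)));print(np.round(q2,3))
env.reach(np.array([.461,.012,.2]),R(np.radians(2.9)));s=st();print(np.array(s['tcp_rot']).round(3))
C=snap('wrist','w1')
B=C[(C[...,2]>.036)&(C[...,2]<.055)&(abs(C[...,0]-.461)<.07)&(abs(C[...,1]-.012)<.1)];print(len(B),rect(B),np.median(B[:,2]))
E
```

```text
[-1.38690919  0.09339966 -0.03184762  1.9485689   0.00339942  1.09961185
 -0.07119085]
t 1.54 tcp [0.1052 0.459  0.2803] q [-1.387  0.094 -0.032  1.947  0.003  1.099 -0.071] F [-0.1 -0.1 -0.6] w 0.0923
t 3.66 tcp [ 0.4699 -0.0062  0.2799] q [-0.027  0.094 -0.033  1.948  0.003  1.1    0.03 ] F [ 1.   0.2 -0.5] w 0.0921
[-0.053  0.169 -0.05   2.06   0.011  0.912 -0.059]
t 4.08 tcp [0.4612 0.0126 0.2003] q [-0.054  0.17  -0.05   2.059  0.011  0.913 -0.058] F [0.2 0.3 1.5] w 0.0918
[[ 0.053 -0.001  0.999]
 [-0.999 -0.     0.053]
 [ 0.    -1.    -0.001]]
6955 (array([461.6,  13.3]), array([ 60.3, 148.6]), 3.0) 0.04532112549865469
```

View pics/w1.png

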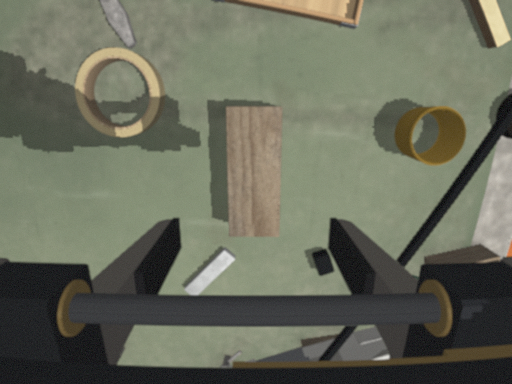

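Run:
```python
from h import *
env.reach(np.array([.485,.28,.22]),R(np.radians(-7.4)));s=st()
C=snap('wrist','w2')
L=C[(abs(C[...,0]-.495)<.13)&(abs(C[...,1]-.282)<.14)]
T=L[(L[:,2]>.013)&(L[:,2]<.024)];print(len(T),rect(T))
print(np.nanmedian(L[(L[:,2]<.013),2]),np.histogram(L[:,2],bins=np.arange(-.004,.026,.002)))
C=np.load('w1.npy');L=C[np.hypot(C[...,0]-.662,C[...,1]-.067)<.06]
for a,b in [(.04,.05),(.042,.049)]:
    T=L[(L[:,2]>a)&(L[:,2]<b)];print('cup',len(T),circ(T),rect(T))
```

```text
t 5.18 tcp [0.4859 0.2784 0.2206] q [-0.423  0.322 -0.193  1.811  0.073  1.015 -0.776] F [ 0.4 -0.5 -0.8] w 0.0919
2405 (array([495.3, 285.3]), array([186.1, 168.2]), 82.4)
0.002986227277815945 (array([  110,  5388,  7591, 12299, 11122,   507,   165,   138,   167,
         165,   901,  1229,    36,     0]), array([-0.004, -0.002,  0.   ,  0.002,  0.004,  0.006,  0.008,  0.01 ,
        0.012,  0.014,  0.016,  0.018,  0.02 ,  0.022,  0.024]))
cup 718 (array([662. ,  69.4]), np.float64(31.3)) (array([662.4,  69.7]), array([65.8, 65.1]), 70.5)
cup 623 (array([662.1,  69.4]), np.float64(31.4)) (array([662.4,  69.7]), array([65.8, 65.1]), 70.5)
```

View pics/w2.png

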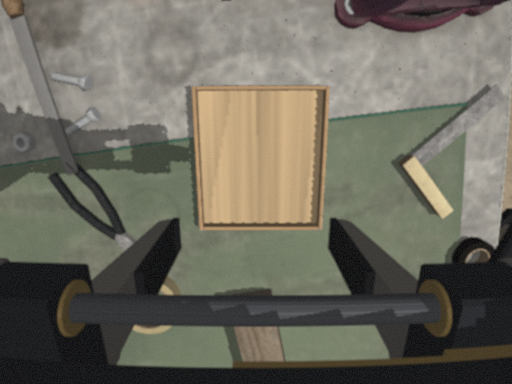

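Run:
```python
from h import *
r=R(np.radians(3.0));p=np.array([.4616,.0133,.1])
env.reach(p+[0,0,.02],r);st()
p[2]=.020;env.movel(p,r,rate=.1);st()
effector.grasp(25);st()
p[2]=.14;env.movel(p,rate=.15);st()
rt=R(np.radians(-7.6));g=np.array([.4522,.2911,.14])
env.reach(g,rt);s=st()
C=snap('wrist','w3')
L=C[(abs(C[...,0]-g[0])<.1)&(abs(C[...,1]-g[1])<.13)&(C[...,2]>.155)&(C[...,2]<.175)];print(len(L),len(L) and rect(L))
```

```text
t 6.33 tcp [0.4625 0.0141 0.1206] q [-0.004  0.295 -0.113  2.124  0.049  0.724 -0.096] F [-0.9  0.5 -0.3] w 0.0918
t 7.48 tcp [0.4621 0.0134 0.0204] q [-0.026  0.482 -0.089  2.171  0.088  0.49  -0.13 ] F [ 0.2  0.5 -0. ] w 0.0919
t 8.07 tcp [0.4614 0.0132 0.0201] q [-0.026  0.483 -0.089  2.172  0.088  0.49  -0.13 ] F [-1.8 -0.7  4. ] w 0.0599
t 9.02 tcp [0.4609 0.0132 0.1392] q [ 1.000e-03  2.630e-01 -1.160e-01  2.111e+00  4.300e-02  7.710e-01
 -9.000e-02] F [ 0.6  0.4 -2.5] w 0.06
t 10.09 tcp [0.4525 0.2893 0.1393] q [-0.466  0.387 -0.203  1.934  0.104  0.833 -0.859] F [ 0.6 -0.1 -1.7] w 0.06
25775 (array([453.1, 289.9]), array([149.7,  89.5]), 82.4)
```

View pics/w3.png

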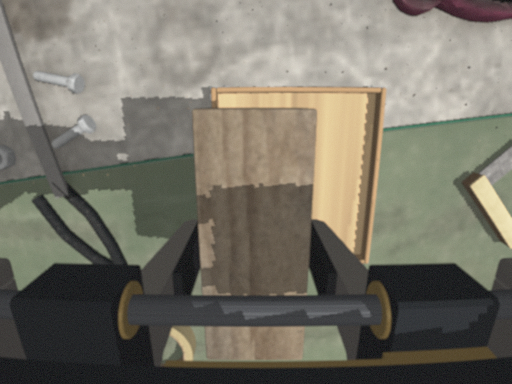

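Run:
```python
from h import *
rt=R(np.radians(-7.6));g=np.array([.4522,.2911,.047])
env.movel(g,rt,rate=.12);s=st()
C=snap('wrist','w4')
ex=np.array([np.cos(np.radians(-7.6)),np.sin(np.radians(-7.6))]);ey=np.array([-ex[1],ex[0]]);c=np.array([.4953,.2853])
d=C[...,:2]-c;X=d@ex*1000;Y=d@ey*1000;Z=C[...,2]*1000
# block top
m=(Z>62)&(Z<78)&(X<10)&(X>-90)&(abs(Y)<95);print('block',m.sum(),np.percentile(Z[m],[5,50,95]))
for lo,hi in [(40,60),(60,72)]:
    k=m&(Y>lo)&(Y<hi);
    if k.sum():print(lo,X[k].min(),X[k].max())
print('Y ends',Y[m].max(),np.percentile(Y[m],1))
m=(Z>13)&(Z<23)&(abs(X)<90)&(abs(Y)<100);print('rim',m.sum(),[ (X[m&(Y>a)&(Y<a+20)].min(),X[m&(Y>a)&(Y<a+20)].max()) for a in (-60,-20,20,60) if (m&(Y>a)&(Y<a+20)).any()],Y[m].max())
```

```text
t 11.07 tcp [0.4528 0.2914 0.0476] q [-0.492  0.528 -0.177  1.982  0.149  0.643 -0.897] F [-0.5 -0.2 -2.5] w 0.0595
block 25393 [71.73605684 72.80233329 73.85826271]
40 -72.68522586682634 -12.314783621638695
60 -72.7582943591414 -12.511145088123055
Y ends 75.8604927373178 -71.09223668080439
rim 4101 [(np.float64(78.37806604044523), np.float64(78.37806604044523)), (np.float64(77.09979186152218), np.float64(83.32529497578398)), (np.float64(76.57982017426761), np.float64(82.7392371588833)), (np.float64(-84.16986538172837), np.float64(83.10995244608233))] 93.50117482022438
```

View pics/w4.png

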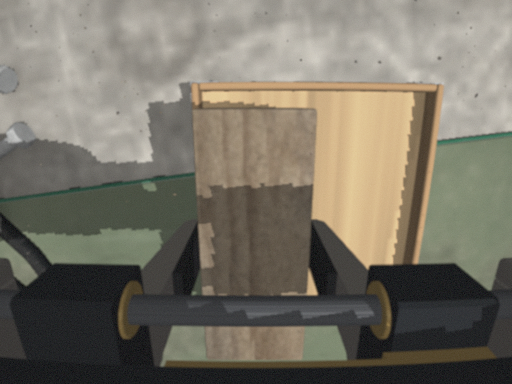

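Run:
```python
from h import *
rt=R(np.radians(-7.6));ex=rt[:,2]
g=np.array([.4522,.2911,.0247])-.001*ex
env.movel(g,rt,rate=.05);s=st()
effector.release();st()
g[2]=.16;env.movel(g,rt,rate=.2);s=st()
C=snap('wrist','w5')
ex=ex[:2];ey=np.array([-ex[1],ex[0]]);c=np.array([.4953,.2853])
d=C[...,:2]-c;X=d@ex*1000;Y=d@ey*1000;Z=C[...,2]*1000
m=(Z>42)&(Z<56)&(abs(X)<90)&(abs(Y)<95);P=np.c_[X[m],Y[m]]/1000;print('block',m.sum(),np.percentile(Z[m],[5,50,95]),rect(P))
m=(Z>14)&(Z<22)&(abs(X)<95)&(abs(Y)<105);P=np.c_[X[m],Y[m]]/1000;print('rim',rect(P))
```

```text
t 11.72 tcp [0.4509 0.2911 0.0242] q [-0.501  0.566 -0.168  1.991  0.16   0.597 -0.908] F [-0.  -0.6 -2.6] w 0.06
t 12.35 tcp [0.4512 0.2913 0.0248] q [-0.501  0.566 -0.168  1.991  0.16   0.598 -0.908] F [-0.5  0.2 -0.4] w 0.0922
t 13.18 tcp [0.4506 0.2907 0.1591] q [-0.463  0.359 -0.21   1.92   0.096  0.873 -0.854] F [-0.3 -0.2 -0.8] w 0.0921
block 9100 [48.25969258 49.40932652 50.52860474] (array([-43.7,   0.4]), array([ 60.4, 148.6]), 0.1)
rim (array([ 0.6, -0.8]), array([168. , 187.2]), 0.4)
```

View pics/w5.png

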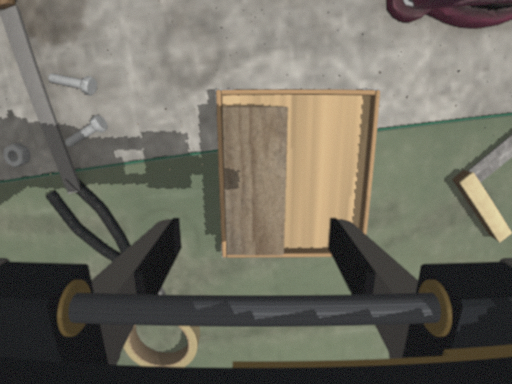

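```bash
cat > cup.py <<'E'
from h import *
cup=np.array([.662,.0692,0]);h=np.arctan2(1,.4155)
def pose(center,az,tilt,zg):
    r=R(az,tilt);return np.array([center[0],center[1],zg])+.019*r[:,1],r
E
python3 - <<'E'
from cup import *
from scipy.optimize import least_squares
D=[]
for t in (0,12,22,30):
    for zg in (.03,.32,.2):
        p,r=pose(cup,h-np.pi,np.radians(t),zg)
        q=solver.inverse_kinematics(p,r)
        print(t,zg,None if q is None else np.round(q,3))
# planar fit at azimuth plane, q3,q5 small
s=env.sense()
for rr in (.45,.55,.65):
  for z in (.1,.3):
    for t in (-.3,0,.3):
        az=.4+.06; u=np.array([np.cos(az),np.sin(az),0]);y=np.array([0,0,-1.])*np.cos(t)-np.sin(t)*u
        zt=np.cos(t)*u-np.sin(t)*np.array([0,0,1.])
        zt=zt-y*(zt@y);zt/=np.linalg.norm(zt)
        P=rr*u+[0,0,z];q=solver.inverse_kinematics(P,np.c_[np.cross(y,zt),y,zt])
        if q is not None: D.append((rr,z,t,*q))
D=np.array(D);print(len(D));D=D[(abs(D[:,5])<.3)]
f=lambda v:np.r_[v[0]*np.sin(D[:,4])+v[1]*np.sin(D[:,4]+D[:,6])+v[2]*np.sin(D[:,4]+D[:,6]+D[:,8])+v[4]-D[:,0], v[3]+v[0]*np.cos(D[:,4])+v[1]*np.cos(D[:,4]+D[:,6])+v[2]*np.cos(D[:,4]+D[:,6]+D[:,8])-D[:,1]]
o=least_squares(f,[.4,.4,.3,.35,0]);print(len(D),o.x.round(3),abs(o.fun).max())
E
```

```text
0 0.03 [-0.315  0.742  0.227  1.687 -0.228  0.738 -1.94 ]
0 0.32 [-0.33   0.429  0.249  1.476 -0.108  1.25  -2.033]
0 0.2 [-0.34   0.53   0.261  1.606 -0.153  1.026 -1.997]
12 0.03 [-0.245  0.827  0.211  1.525 -0.297  1.011 -1.866]
12 0.32 [-0.277  0.543  0.269  1.321 -0.225  1.49  -1.957]
12 0.2 [-0.275  0.634  0.259  1.449 -0.253  1.278 -1.917]
22 0.03 [-0.203  0.915  0.212  1.383 -0.346  1.235 -1.829]
22 0.32 [-0.237  0.646  0.286  1.192 -0.308  1.688 -1.92 ]
22 0.2 [-0.232  0.731  0.265  1.316 -0.321  1.484 -1.877]
30 0.03 [-0.175  0.994  0.218  1.265 -0.384  1.412 -1.812]
30 0.32 [-0.174  0.727  0.234  1.088 -0.34   1.835 -1.93 ]
30 0.2 [-0.203  0.814  0.273  1.21  -0.373  1.646 -1.858]
18
12 [0.525 0.464 0.33  0.302 0.004] 0.0058947608639376425
```

Run:
```python
from cup import *
T=np.radians(20)
g=np.array(env.sense()['ee_pos']);g[2]=.27;env.movel(g,rate=.2);st()
p,r=pose(cup,h-np.pi,T,.29);env.reach(p,r);s=st()
C=snap('wrist','w6')
L=C[np.hypot(C[...,0]-.662,C[...,1]-.067)<.06];T=L[(L[:,2]>.038)&(L[:,2]<.052)];print('cup',len(T),circ(T),rect(T))
```

```text
t 13.93 tcp [0.4497 0.2901 0.2684] q [-0.448  0.236 -0.22   1.811  0.057  1.104 -0.82 ] F [ 0.4 -1.  -1. ] w 0.0922
t 15.09 tcp [0.6553 0.0733 0.2713] q [-0.212  0.639  0.219  1.254 -0.266  1.59  -1.936] F [-0.4  1.  -0.1] w 0.0921
cup 520 (array([664.2,  68.6]), np.float64(31.3)) (array([663.6,  69.6]), array([65.3, 64.9]), 2.5)
```

View pics/w6.png

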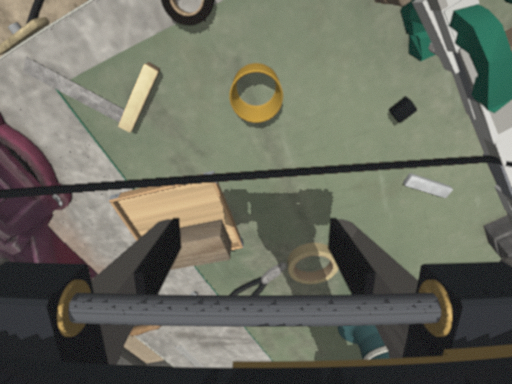

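```bash
python3 - <<'E'
from cup import *
C=np.load('w6.npy');F=C.reshape(-1,3);F=F[np.isfinite(F).all(1)]
n=np.array([np.sin(h),-np.cos(h)]);v=np.array([np.cos(h),np.sin(h)]);c=np.array([.663,.0693])
a=(F[:,:2]-c)@n;b=(F[:,:2]-c)@v
m=(abs(b)<.15)&(a>-.08)&(a<0.05)&(F[:,2]>.13)&(F[:,2]<.2)
print(m.sum(),np.percentile(a[m],[2,50,98]),np.percentile(F[m,2],[2,50,98]))
E
python3 - <<'E'
from cup import *
T=np.radians(20);c=np.array([.663,.0693])
p,r=pose(c,h-np.pi,T,.030);p[2]+=.07
env.movel(p,r,rate=.2);s=st()
p,r=pose(c,h-np.pi,T,.030);print(p)
env.movel(p,r,rate=.1);s=st()
effector.grasp(8);st()
E
```

```text
2826 [-0.03893735 -0.03321478 -0.02921153] [0.14967943 0.16789298 0.18388141]
t 16.24 tcp [0.658  0.0719 0.0836] q [-0.2    0.809  0.194  1.391 -0.297  1.285 -1.874] F [ 0.2  0.4 -0.4] w 0.0915
[0.65699901 0.07179341 0.01214584]
t 17.09 tcp [0.6574 0.0717 0.0124] q [-0.192  0.896  0.181  1.406 -0.313  1.188 -1.852] F [-0.5  0.1  1.1] w 0.0919
t 17.61 tcp [0.6572 0.0718 0.0126] q [-0.192  0.895  0.181  1.406 -0.313  1.189 -1.852] F [ 0.6 -0.4  2.7] w 0.065
```

```bash
cat >> cup.py <<'E'
TA=np.radians(-7.6);ex=np.array([np.cos(TA),np.sin(TA)]);ey=np.array([-ex[1],ex[0]]);tc=np.array([.4953,.2853])
tgt=tc+.0325*ex
def tl(C):
    d=C[...,:2]-tc;return d@ex*1000,d@ey*1000,C[...,2]*1000
E
python3 - <<'E'
from cup import *
T=np.radians(20)
p=np.array(env.sense()['ee_pos']);p[2]=.29;env.movel(p,rate=.25);st()
p,r=pose(tgt,TA-np.pi/2,T,.28);env.reach(p,r);s=st()
p[2]-=.16;env.movel(p,r,rate=.2);s=st()
C=snap('wrist','w7');X,Y,Z=tl(C)
print('tcp->zg',s['ee_pos'][2]+.019*np.cos(T)-.03)
m=(X>-10)&(X<75)&(abs(Y)<45)&(Z>130);
zb=(s['ee_pos'][2]-.012)*1000
m=(X>-15)&(X<85)&(abs(Y)<45)&(Z>zb+38)&(Z<zb+52);P=np.c_[X[m],Y[m],Z[m]]/1000;print(zb,m.sum(),circ(P),rect(P))
E
```

```text
t 18.87 tcp [0.6565 0.0718 0.2884] q [-0.211  0.632  0.223  1.228 -0.266  1.623 -1.943] F [-1.1  0.2 -0.4] w 0.0651
t 19.86 tcp [0.5227 0.2797 0.2621] q [-0.524  0.506  0.115  1.48  -0.235  1.463 -2.06 ] F [-0.5 -0.3  1.1] w 0.065
t 20.81 tcp [0.5222 0.2819 0.1032] q [-0.512  0.668  0.095  1.599 -0.261  1.188 -1.997] F [0.4 0.1 0.1] w 0.065
tcp->zg 0.0910698988837334
91.21573908880114 3976 (array([36.5,  0.4]), np.float64(33.0)) (array([37.1, -4.9]), array([64.4, 86.2]), 20.2)
```

View pics/w7.png

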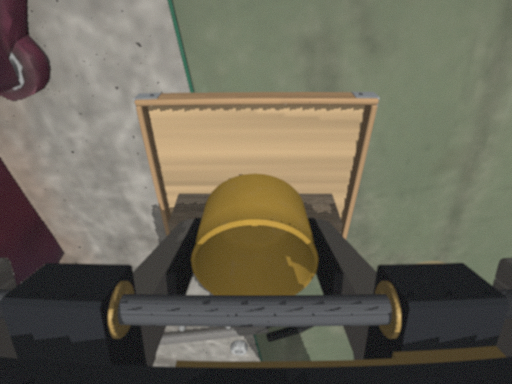

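Run:
```python
from cup import *
T=np.radians(20)
p,r=pose(tc+.0300*ex,TA-np.pi/2,T,.030);p[2]=.040;env.movel(p,r,rate=.12);st()
p[2]=.0170;env.movel(p,r,rate=.04);st()
effector.release();st()
p[2]=.18;env.movel(p,r,rate=.2);s=st()
C=snap('wrist','w8');X,Y,Z=tl(C)
for lo,hi in [(46,54),(40,56)]:
    m=(X>-8)&(X<85)&(abs(Y)<60)&(Z>lo)&(Z<hi);P=np.c_[X[m],Y[m],Z[m]]/1000;print(m.sum(),circ(P),rect(P),np.percentile(Z[m],[50,95,99]))
m=(X<-16)&(X>-90)&(abs(Y)<95)&(Z>42)&(Z<56);P=np.c_[X[m],Y[m]]/1000;print('block',rect(P),np.percentile(Z[m],[5,50,95]))
snap('top','t8');snap('scene','s8')
im=cv2.imread('pics/s8.png');cv2.imwrite('pics/s8c.png',cv2.resize(im[140:260,300:450],None,fx=4,fy=4,interpolation=cv2.INTER_CUBIC))
im=cv2.imread('pics/t8.png');cv2.imwrite('pics/t8c.png',cv2.resize(im[170:280,110:250],None,fx=4,fy=4,interpolation=cv2.INTER_CUBIC))
```

```text
t 21.52 tcp [0.519  0.2824 0.0404] q [-0.508  0.747  0.084  1.624 -0.275  1.087 -1.974] F [-0.1  0.1  0.8] w 0.0651
t 22.25 tcp [0.5186 0.2822 0.0167] q [-0.505  0.78   0.08   1.628 -0.28   1.052 -1.965] F [0.3 0.  0.4] w 0.0648
t 22.82 tcp [0.5186 0.2822 0.017 ] q [-0.505  0.779  0.08   1.628 -0.28   1.052 -1.965] F [0.  0.1 0.6] w 0.0919
t 23.78 tcp [0.5179 0.2819 0.1789] q [-0.522  0.578  0.104  1.563 -0.247  1.314 -2.029] F [-0.  -0.   0.1] w 0.0914
709 (array([30.8,  0.6]), np.float64(31.2)) (array([30.6,  0.7]), array([64.8, 65.8]), 3.3) [48.90788585 50.63468651 51.13227234]
996 (array([31.1,  0.6]), np.float64(31.1)) (array([30.6,  0.7]), array([64.8, 65.8]), 3.3) [48.31798739 50.50137068 50.99496916]
block (array([-44.9,   0.8]), array([ 57.9, 149.6]), 0.0) [48.16843719 49.13050018 50.09588782]
```

View pics/w8.png

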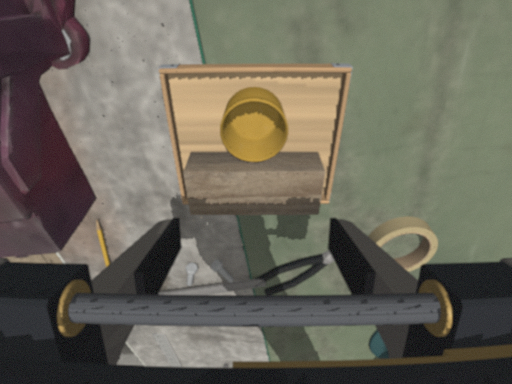

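View pics/s8c.png

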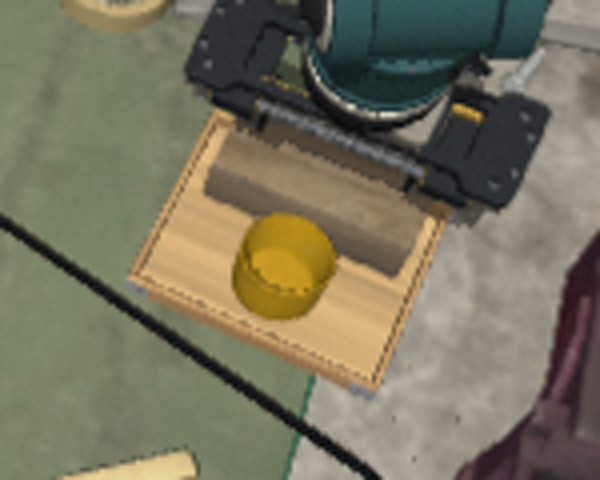

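View pics/t8c.png

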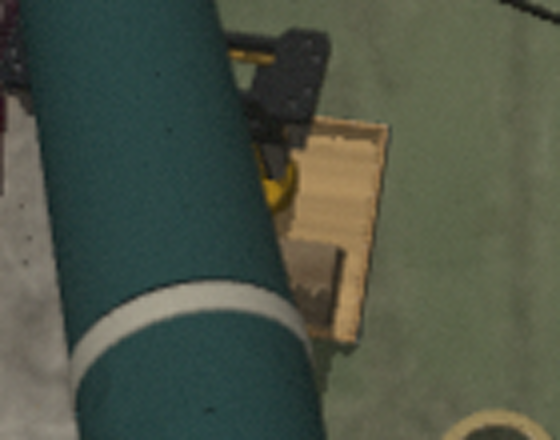

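The block lies along the near long wall (wrist picture, around (253,178)) and the cup stands upright beside it (around (254,125)). Both are inside the rim and the gripper is clear, so I'm handing the job in.

Run:
```python
from h import *
env.pause(.3);st();print(workorder.finish_job());st()
```

```text
t 24.23 tcp [0.5185 0.2821 0.1797] q [-0.522  0.577  0.104  1.562 -0.247  1.315 -2.029] F [ 0.8 -0.4 -0.6] w 0.092
the job is handed in; nothing more can be done
None
the job is handed in; nothing more can be done
```

The tray is packed as asked and the job was handed in at about 24 s of the 51 s allowed. I laid the wood block in first. Then I picked up the 66 mm cup, tilting the gripper 20° to stay clear of the rod or hose hanging about 0.17 m above it, and stood it in the strip beside the block. The larger yellow cup, about 86 mm across, was left alone.

- **Block:** it lies parallel to the tray's long side within about 0.1°. The gap to the wall is about 3–4 mm, and its top is at 49 mm, so it is flat on the 4 mm floor.
- **Cup:** its centre is about 31 mm from the tray's middle, with about 12 mm to the block and 14 mm to the wall. Its rim is at about 50 mm, so it is upright on the floor.
- **Robot:** the gripper was open and about 160 mm above the tray floor, touching nothing. The wrist force readings I printed after each move stayed under 5 N.
- **Disagreements:** the overhead camera put things about 6 mm off in y from the other two, so I used the wrist camera's values. In the last check the arm hid most of the tray from the overhead camera, so the final positions rest on the wrist camera. The scene camera's picture agreed by eye.

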